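# Hang the inline screwdriver on the spring balancer arm

## Robot

A 6-joint arm with a two-finger parallel gripper is mounted at the origin on the work surface; the furniture and walls round the work are solid. World frame = base frame: x ahead of the robot, y to its left, z up, the work surface at z = 0. Lengths are in m, angles in rad, forces in N, time in s.
With the tool pointing down it reaches from about 0.325 to 0.775 m from the base axis. Payload 5.5 kg.
Tool frame: the origin (TCP) lies between the finger pads; the fingertips stand 8 mm ahead of it and the grasp point (between the pads) lies 11 mm behind it (tcp_to_tips is the distance from the TCP to the fingertips, in m); z points along the fingers, y is the line along which they close (so a half turn about z gives the same grasp; the last joint's range is limited). The gripper opens to 88 mm and grips with 3 to 60 N. Pads are 20 mm wide; open, the fingers measure 115 mm over their backs; the gripper's body (75 mm by 178 mm) begins 61 mm behind the grasp point.
Start: joints at [1.273, 0.091, 1.231, -0, 1.82, -0.057], TCP at [0.143, 0.583, 0.231] pointing down, gripper open.
Joint ranges: [-2.87, 2.87], [-0.86, 2.18], [0.17, 2.46], [-1.51, 4.65], [0.06, 2.69], [-2.65, 2.65]. Speed limits (rad/s): [2.57, 2.57, 3.01, 3.14, 3.14, 3.14].

## Interface

Orientations are given as a unit quaternion [w, x, y, z].
In Python, from bench import * gives the robot as it stands. Calls block until the motion is done:
- move_to(position, orientation): joint-space move of the TCP to a pose.
- move_l(position, speed=0.15, orientation=None): straight line of the TCP; orientation=None keeps the orientation; speed is the mean speed in m/s.
- movej(angles): joint-space move.
- gripper_open() and close(): open the fingers fully, or close them until they stop; the grip force is fixed at half the most.
- hold(seconds).
- inverse_kinematics(position, orientation): joint angles nearest the present ones, or None.
- state(): the state.
- get_image(name): name is "scene" or "top" or "wrist"; returns a dict with "frame" (384x512x3 uint8, blue, green, red), "depth" (384x512 float32, m along the optical axis (not along the pixel's ray), 0 where there is no reading), "camera_matrix" (3x3 intrinsics, pixels), "view" (4x4, takes a point from world to camera coordinates). Camera axes: x right, y up, looking along -z (the intrinsics and any distortion apply to the point x, -y, -z); pixel columns grow to the right and rows downward; lengths in m; the calibration is good to about 2 mm. A picture is of the moment at which its call begins.
A pose or a line that the arm cannot do raises IKError and nothing moves.
- job_done(): hands the job in; it is judged then, once.
The state is a dict: "time": time; "joint_pos": joint angles; "dq": joint speeds; "joint_torque": joint torques, N m; "ee_pos": TCP position; "ee_rot": TCP orientation; "ft_force": force on the tool from outside, world axes, zero at the start; "moment": the same for the moment, N m; "finger_gap": finger opening in m; "finger_force": force on a finger pad.
Only numpy, scipy, OpenCV 4.12 (cv2) and the standard library are available. Lean on these libraries where they do the work, as an engineer would, in place of code of your own. Each camera call takes 0.05 s, during which the arm holds its last target. There are 200 camera calls.

## Task

Take the orange inline screwdriver out of its wooden block and hang it by its steel bail on the hook of the yellow spring balancer arm. The arm sinks under the weight: lower the screwdriver with it, keep hold until the arm carries the weight and has settled, then let go gently, so that it hangs still and upright, clear of the table. Leave the battery pack, blue tape roll and standing bolt where they are.

Things in the scene. Friction and masses are not known exactly. Their poses are not given: they have to be found in the camera images.
- driver: Stubby orange inline screwdriver, 252 mm tall, 0.5 kg +-15 %, upright in tool_block with its bit tip (origin, lowest point) 12 mm above the table; z up the tool. Body 38 mm across (collar 46), z = 50 to 125 mm; below it a 20 mm nose and thin bit. Above it a rigid steel bail and on top, on a 12 mm neck, a black grip block to hold it by: z = 214 to 252 mm, 16 mm in x, 26 mm in y.
- bail (a point): Middle of the underside of the bail's straight top bar, which rests in the hook; on the tool's axis, 187 mm above the bit tip, axes as the tool's. The bail is an inverted U of 8 mm round steel bar in the tool's yz plane, top bar along y, 56 mm clear inside; its opening is 62 mm high above the body.
- tool_block: Fixed wooden block 85 x 85 x 62 mm, origin under its centre, with one upright 27 mm hole, 56 mm deep, in the middle of its top. The tool's body stands on the hole's rim, its 50 mm long nose and bit hang in the hole: lift it more than 50 mm straight up to clear.
- hook_seat (a point): Bottom of the hollow of the hook at the arm's free end, where the bar comes to rest; about 260 mm above the table when empty. Arm's axes: -x outward to the hook's tip, y sideways. Hook of 10 mm round bar, V-shaped: underside 11 mm below this point; upturned tip rises 17 mm above it and ends 28 mm outward. The bail goes over the tip from outside, its bar across the arm.
- balancer_pivot (a point): Pivot of the arm, 230 mm above the table, on a post with a fixed 130 mm square foot; head up to 256 mm. The arm runs 230 mm from here to the hook seat, tilted 0.11 rad up when empty: 130 mm of yellow beam 22 mm wide, 18 mm high, then the hook's bar, which rises to 13 mm above the seat 26 mm behind it. Axes turn with the sideways swing; -x along the arm.
- balancer_arm (a joint): Sinking of the arm, rad: 0 = empty, grows as the hook goes down (230 mm radius), range -0.12 to 0.5. A spring, 5.2 N m/rad (1 N per 10 mm at the hook), lifts it; damped, settles in about half a second. The hanging screwdriver brings it to 0.18 to 0.26 rad, 42 to 59 mm down at the hook; let go above that it drops, below it springs up.
- balancer_swing (a joint): Swing of the arm sideways about the upright post, rad, range -0.7 to 0.7, positive anticlockwise seen from above; light friction (about 1 N at the hook), stays where it is left.
- battery_pack: Black cordless-tool battery, 53 x 74 x 58 mm, loose bystander; origin under its centre.
- tape_blue: Blue roll of tape lying flat, 105 mm across, 36 mm high, loose bystander; origin under its centre.
- hex_bolt: Steel hex bolt standing on its head, 21 mm wide, 54 mm tall, loose bystander; origin under its centre.

How it is judged:
By the outcome, as a careful person would: the job done as asked, in the order asked, and still so for the second after the job is handed in, with the robot touching nothing.
It also fails if it takes over 56 s, if anything falls off the work surface, if the arm or the gripper's body presses on something with over 40 N, if the wrist force passes 120 N, or if a joint passes its speed limit or range.

## Working session

There is one attempt and no reset: what is moved stays moved. The work goes in short steps, each a Python script; the robot and the scene stay as the last script left them, time stands still between calls to the robot, and variables do not carry over. Pictures are saved under pics/ and viewed, at most 10 in all, crops included, and the job is handed in when it is done.

```bash
ls; mkdir -p pics; cat > h.py <<'E'
from bench import *
import numpy as np, cv2
def pts(im):
    "world point per pixel (HxWx3) from depth"
    K=im["camera_matrix"];V=np.linalg.inv(im["view"]);d=im["depth"]
    v,u=np.mgrid[:d.shape[0],:d.shape[1]]
    c=np.stack([(u-K[0,2])/K[0,0]*d,-(v-K[1,2])/K[1,1]*d,-d,np.ones_like(d)],-1)
    return (c@V.T)[...,:3]
E
python3 - <<'E'
from h import *
a=[get_image(n) for n in("scene","top")]
for n,i in zip(("scene","top"),a):
    cv2.imwrite(f"pics/{n}0.png",i["frame"]); np.savez(f"pics/{n}0.npz",**i); print(n,[k for k in i],np.linalg.inv(i["view"]).round(3).tolist(),i["camera_matrix"].round(1).tolist())
print(state())
E
```

```text
pics
scene ['frame', 'depth', 'camera_matrix', 'view'] [[0.754, 0.385, -0.533, 0.077], [-0.657, 0.411, -0.633, -0.605], [-0.025, 0.827, 0.562, 0.731], [0.0, 0.0, 0.0, 1.0]] [[351.9, 0.0, 258.5], [0.0, 351.9, 192.5], [0.0, 0.0, 1.0]]
top ['frame', 'depth', 'camera_matrix', 'view'] [[0.003, 0.985, -0.172, 0.388], [-1.0, 0.005, 0.01, 0.045], [0.011, 0.172, 0.985, 1.456], [0.0, 0.0, 0.0, 1.0]] [[379.7, 0.0, 260.6], [0.0, 379.7, 190.4], [0.0, 0.0, 1.0]]
{'time': 0.1, 'joint_pos': array([ 1.27327933e+00,  9.18212941e-02,  1.23177587e+00, -9.12669830e-06,
        1.81976819e+00, -5.67090156e-02]), 'dq': array([-1.19343927e-04, -9.78708863e-05, -3.85045649e-03,  2.81301967e-03,
       -5.58242575e-04, -1.62319757e-03]), 'joint_torque': array([ 1.69426356e-03, -4.47857273e+01, -4.07571995e+01,  7.00232852e-02,
        2.84729234e-02, -1.37897164e-04]), 'ee_pos': array([0.14303089, 0.58245188, 0.22959146]), 'ee_rot': array([-1.51810073e-04,  1.20114350e-01,  9.92759667e-01, -8.73262886e-04]), 'ft_force': array([-0.27713012, -0.04484069, -0.5330221 ]), 'moment': array([ 0.04999834, -0.01833333, -0.01162686]), 'finger_force': 0.0, 'finger_gap': 0.08753139272146356}
```

View pics/scene0.png

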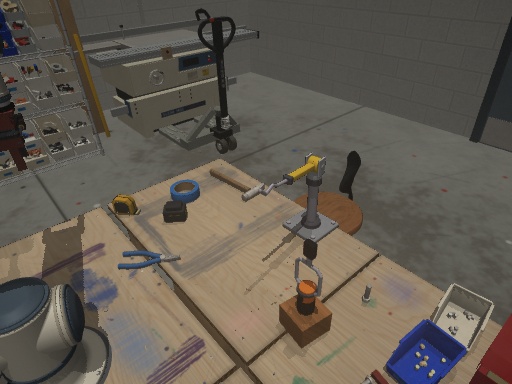

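View pics/top0.png

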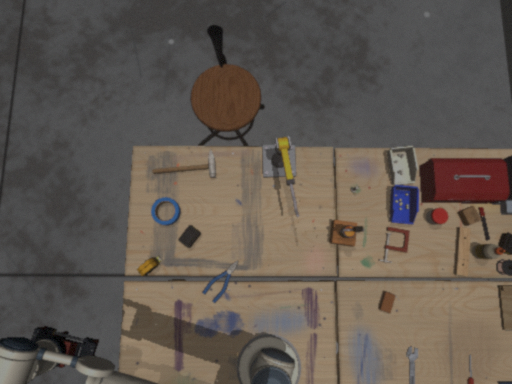

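Scene: driver in the block at about (307,290), balancer post at (312,205) with the hook toward (255,190). Top: block at (343,233), arm from (284,143) to about (295,212). I'll measure both with depth.

```bash
python3 - <<'E'
from h import *
S,T=[dict(np.load(f"pics/{n}0.npz")) for n in("scene","top")]
for n,i in(("S",S),("T",T)):
    P=pts(i); np.set_printoptions(precision=3,suppress=True)
    z=P[...,2]; x=P[...,0]; y=P[...,1]; ok=i["depth"]>0
    hsv=cv2.cvtColor(i["frame"],cv2.COLOR_BGR2HSV)
    # driver region
    R=ok&(x>.3)&(x<.75)&(y>-.32)&(y<-.12)
    for nm,lo,hi in(("blocktop",.055,.068),("body",.1,.145),("bail",.15,.215),("grip",.222,.275)):
        m=R&(z>lo)&(z<hi)
        if m.sum(): print(n,nm,m.sum(),np.median(P[m],0),P[m].min(0),P[m].max(0), cv2.minAreaRect((P[m][:,:2]*1000).astype(np.float32)))
    R=ok&(x>.3)&(x<.95)&(y>-.12)&(y<.2)&(z>.12)&(z<.4)
    Y=R&(hsv[...,0]>18)&(hsv[...,0]<35)&(hsv[...,1]>140)
    print(n,"yellow",Y.sum(),P[Y].min(0),P[Y].max(0),cv2.fitLine((P[Y]).astype(np.float32),cv2.DIST_L2,0,.001,.001).ravel())
    H=R&~Y
    print(n,"other",H.sum(),P[H].min(0),P[H].max(0))
    q=P[H]; uv=np.argwhere(H); o=np.argsort(q[:,0])[:25]
    print(np.c_[uv[o],q[o]])
f=S["frame"]; a=cv2.resize(f[150:240,230:345],None,fx=4.5,fy=4.5,interpolation=2)
b=cv2.resize(f[230:350,270:340],None,fx=3.4,fy=3.4,interpolation=2)
c=np.zeros((410,780,3),np.uint8); c[:a.shape[0],:a.shape[1]]=a; c[:b.shape[0],530:530+b.shape[1]]=b
cv2.imwrite("pics/crop1.png",c)
E
```

```text
S blocktop 862 [ 0.464 -0.292  0.061] [ 0.432 -0.32   0.055] [ 0.524 -0.229  0.068] ((480.2105712890625, -276.3338317871094), (87.2278060913086, 86.4385757446289), 82.57015228271484)
S body 451 [ 0.475 -0.283  0.134] [ 0.458 -0.313  0.1  ] [ 0.503 -0.245  0.145] ((479.34613037109375, -279.50897216796875), (52.58498001098633, 46.24063491821289), 51.74773406982422)
S bail 244 [ 0.478 -0.284  0.196] [ 0.474 -0.314  0.15 ] [ 0.484 -0.241  0.214] ((478.8585510253906, -277.295166015625), (9.265100479125977, 72.84727478027344), 1.6211607456207275)
S grip 241 [ 0.474 -0.282  0.251] [ 0.472 -0.291  0.224] [ 0.487 -0.265  0.265] ((479.2510986328125, -277.914794921875), (15.378811836242676, 25.495622634887695), 2.0757791996002197)
S yellow 326 [ 0.642 -0.074  0.217] [ 0.776 -0.02   0.253] [ 0.979  0.202 -0.038  0.714 -0.054  0.243]
S other 719 [ 0.515 -0.088  0.12 ] [ 0.786 -0.015  0.276]
[[191.    258.      0.515  -0.082   0.272]
 [190.    258.      0.515  -0.082   0.274]
 [191.    259.      0.516  -0.085   0.273]
 [190.    259.      0.517  -0.084   0.274]
 [191.    260.      0.517  -0.088   0
[... 2135 characters left out ...]
79   0.273]
 [213.    296.      0.524  -0.079   0.274]
 [213.    297.      0.524  -0.082   0.273]
 [213.    298.      0.524  -0.086   0.27 ]
 [213.    295.      0.525  -0.077   0.266]
 [212.    297.      0.527  -0.082   0.273]
 [212.    296.      0.527  -0.079   0.271]
 [212.    295.      0.527  -0.076   0.268]
 [211.    296.      0.531  -0.08    0.266]
 [211.    295.      0.531  -0.077   0.264]
 [211.    297.      0.531  -0.083   0.264]
 [210.    296.      0.535  -0.08    0.26 ]
 [210.    295.      0.535  -0.077   0.258]
 [210.    297.      0.535  -0.084   0.256]
 [210.    294.      0.536  -0.075   0.253]
 [209.    295.      0.538  -0.077   0.259]
 [209.    294.      0.538  -0.074   0.257]]
```

View pics/crop1.png

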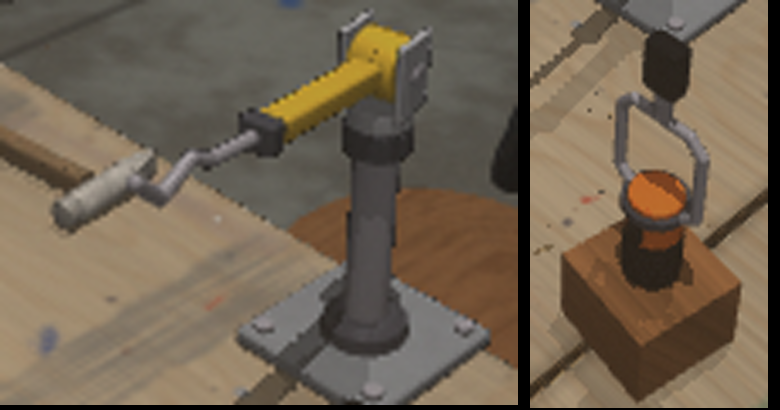

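Crop: a V-shaped hook at the arm's end, with the tip near crop (140,175), which is scene (258,190). The hammer behind it lies on the table. Next: fit the hook profile and the bail yaw.

```bash
python3 - <<'E'
from h import *
np.set_printoptions(precision=4,suppress=True)
for n in("scene","top"):
    i=dict(np.load(f"pics/{n}0.npz")); P=pts(i); x,y,z=np.moveaxis(P,-1,0)
    m=(i["depth"]>0)&(x>.5)&(x<.77)&(y>-.11)&(y<0)&(z>.2)&(z<.29); q=P[m]
    l=q[q[:,0]<.735]; c=np.polyfit(l[:,0],l[:,1],1); print(n,"axis y=",c,"yaw",np.arctan(c[0]), "y@.543",np.polyval(c,.543))
    r=np.array([1,c[0]])/np.hypot(1,c[0]); s=q[:,:2]@r
    for a in np.arange(s.min(),s.min()+.08,.005):
        k=q[(s>=a)&(s<a+.005)]
        if len(k): print(f"{a-s.min():.3f}",len(k),k.mean(0),"ztop",k[:,2].max())
    b=(i["depth"]>0)&(x>.45)&(x<.51)&(y>-.32)&(y<-.23)&(z>.16)&(z<.205)
    k=P[b]; print("bail x=f(y)",np.polyfit(k[:,1],k[:,0],1),k[:,1].min(),k[:,1].max())
E
```

```text
scene axis y= [ 0.1508 -0.1629] yaw 0.14971899757705054 y@.543 -0.08099945361387421
0.000 13 [ 0.5178 -0.0843  0.2725] ztop 0.2760271443399702
0.005 6 [ 0.523  -0.0857  0.2686] ztop 0.2740436827906472
0.010 8 [ 0.528  -0.0849  0.2639] ztop 0.26965892642466277
0.015 7 [ 0.5338 -0.0837  0.2574] ztop 0.26222028666509645
0.020 4 [ 0.5382 -0.0834  0.252 ] ztop 0.2554059810502478
0.025 7 [ 0.5425 -0.0817  0.2552] ztop 0.2584370981481466
0.030 8 [ 0.5471 -0.0786  0.2567] ztop 0.25996539227688265
0.035 10 [ 0.5523 -0.079   0.2589] ztop 0.26260319680867833
0.040 7 [ 0.5572 -0.078   0.2612] ztop 0.26537681699852883
0.045 8 [ 0.5624 -0.0781  0.263 ] ztop 0.26542473913713194
0.050 6 [ 0.5675 -0.0763  0.2635] ztop 0.26652354028786174
0.055 5 [ 0.5717 -0.0752  0.2626] ztop 0.2663455146127809
0.060 6 [ 0.5772 -0.0756  0.2574] ztop 0.26256879179116377
0.065 5 [ 0.582  -0.0743  0.2546] ztop 0.2599682796289293
0.070 6 [ 0.5872 -0.0735  0.2539] ztop 0.2567754864591136
0.075 6 [ 0.5921 -0.0731  0.2541] ztop 0.2567444194934868
0.080 5 [ 0.5972 -0.0721  0.2534] ztop 0.2561860587204069
bail x=f(y) [-0.0185
[... 490 characters left out ...]
0.5459 -0.0765  0.2631] ztop 0.2654183331816671
0.035 5 [ 0.5516 -0.0778  0.2636] ztop 0.2658136954092316
0.040 5 [ 0.556  -0.0753  0.264 ] ztop 0.2686762940609866
0.045 5 [ 0.5607 -0.0744  0.2666] ztop 0.2692211978316221
0.050 4 [ 0.5654 -0.0733  0.2639] ztop 0.2657514559238334
0.055 5 [ 0.5706 -0.0747  0.2649] ztop 0.26748155762112313
0.060 5 [ 0.5751 -0.0707  0.2609] ztop 0.26321608938919416
0.065 4 [ 0.5806 -0.0715  0.2597] ztop 0.26278873220477084
0.070 6 [ 0.5859 -0.0709  0.2555] ztop 0.2611401860704192
0.075 4 [ 0.5908 -0.0695  0.2566] ztop 0.25879376897659334
0.080 5 [ 0.5958 -0.0684  0.253 ] ztop 0.2571239989948437
bail x=f(y) [0.0115 0.4802] -0.3111386311332478 -0.24073396655009616
```

```bash
cat >> h.py <<'E'
def down(psi): a=(psi+np.pi/2)/2; return [0,np.cos(a),np.sin(a),0]   # tool down, fingers closing along angle psi
def ft(n=10):
    r=[]
    for _ in range(n): hold(.03); r.append(state()["ft_force"])
    return np.mean(r,0)
def rep(t,n=10): s=state(); print(t,"t%.2f"%s["time"],s["ee_pos"].round(4),"gap %.4f pad %.1f"%(s["finger_gap"],s["finger_force"]),"F",ft(n).round(2),"M",s["moment"].round(2))
E
python3 - <<'E'
from h import *
p=state()["ee_pos"]
move_l([p[0],p[1],.43],.25)
move_to([.478,-.277,.42],down(0)); rep("above")
move_l([.478,-.277,.30],.2); w=get_image("wrist"); cv2.imwrite("pics/w1.png",w["frame"])
move_l([.478,-.277,.237],.08); rep("pre")
close(); rep("closed")
for n in("scene",): cv2.imwrite(f"pics/{n}1.png",get_image(n)["frame"])
E
```

```text
above t4.28 [ 0.4784 -0.2764  0.42  ] gap 0.0876 pad 0.0 F [-0.    0.11  0.02] M [-0.09  0.09 -0.02]
pre t6.34 [ 0.4782 -0.2771  0.2377] gap 0.0878 pad 0.0 F [ 0.05 -0.11  0.21] M [-0.06  0.02 -0.03]
closed t7.78 [ 0.4778 -0.2769  0.237 ] gap 0.0160 pad 30.0 F [-1.18  0.39  0.58] M [0.02 0.31 0.  ]
```

```bash
cat >> h.py <<'E'
SEAT=np.array([.5405,-.0795,.258]); YAW=.16; R=np.array([np.cos(YAW),np.sin(YAW),0])
E
python3 - <<'E'
from h import *
move_l([.478,-.277,.327],.08); rep("lifted")
p=SEAT-.085*R; p[2]=.327
move_l(p,.12,down(YAW)); rep("outside",20)
i=get_image("scene"); np.savez("pics/scene2.npz",**i); t=get_image("top"); np.savez("pics/top2.npz",**t)
f=cv2.resize(i["frame"][130:280,190:350],None,fx=4,fy=4,interpolation=2); cv2.imwrite("pics/s2.png",f)
np.set_printoptions(precision=4,suppress=True)
for n,i in(("S",i),("T",t)):
    P=pts(i); x,y,z=np.moveaxis(P,-1,0); e=state()["ee_pos"]
    m=(i["depth"]>0)&(abs(x-e[0])<.035)&(abs(y-e[1])<.05)&(z>.262)&(z<.302); k=P[m]   # bail
    print(n,m.sum(),k.mean(0),k.min(0),k.max(0),"slope dx/dy",np.polyfit(k[:,1],k[:,0],1))
E
```

```text
lifted t9.44 [ 0.4779 -0.2769  0.3262] gap 0.0158 pad 30.0 F [ 0.1   0.02 -4.58] M [-0.08  0.07 -0.03]
outside t11.47 [ 0.4566 -0.0935  0.3268] gap 0.0157 pad 30.0 F [ 0.02 -0.03 -4.74] M [-0.12  0.06  0.03]
S 155 [ 0.4549 -0.0981  0.286 ] [ 0.4468 -0.1295  0.2621] [ 0.4651 -0.0579  0.302 ] slope dx/dy [-0.1716  0.438 ]<stdin>:11: RuntimeWarning: Mean of empty slice.
  ret = um.true_divide(
Traceback (most recent call last):
ValueError: zero-size array to reduction operation minimum which has no identity
```

View pics/s2.png

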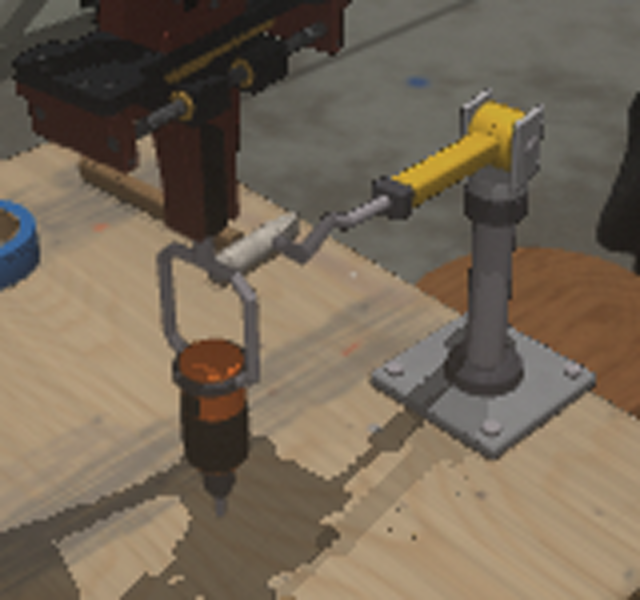

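Bail is upright, lined up with the hook and centred on it (hook V at crop (300,250), bail bar at (205,260)). Weight 4.75 N. I'll move in over the tip, then lower step by step while watching the force.

```bash
python3 - <<'E'
from h import *
p=SEAT.copy(); p[2]=.327
move_l(p,.06); rep("over",10)
i=get_image("scene"); cv2.imwrite("pics/s3.png",cv2.resize(i["frame"][130:280,190:350],None,fx=4,fy=4,interpolation=2))
for z in(.310,.300,.294,.288,.282):
    p[2]=z; move_l(p,.05); rep(z,6)
    if np.hypot(*ft(3)[:2])>6: print("side force, stop"); break
i=get_image("scene"); cv2.imwrite("pics/s4.png",cv2.resize(i["frame"][130:280,190:350],None,fx=4,fy=4,interpolation=2))
E
```

```text
over t13.80 [ 0.5403 -0.0796  0.3272] gap 0.0160 pad 30.0 F [-0.13  0.28 -4.69] M [-0.12  0.    0.01]
0.31 t14.68 [ 0.5403 -0.0795  0.3094] gap 0.0161 pad 30.0 F [ 0.04 -0.16 -4.6 ] M [-0.04  0.    0.01]
0.3 t15.32 [ 0.5403 -0.0795  0.2992] gap 0.0158 pad 30.0 F [ 0.26 -0.04 -4.36] M [-0.03  0.03 -0.  ]
0.294 t15.89 [ 0.5405 -0.0794  0.2934] gap 0.0159 pad 30.0 F [ 0.3   0.13 -4.78] M [ 0.   -0.05 -0.03]
0.288 t16.46 [ 0.5406 -0.0795  0.2875] gap 0.0159 pad 30.0 F [ 1.65  0.08 -3.88] M [-0.01 -0.37 -0.03]
0.282 t17.02 [ 0.5404 -0.0795  0.2815] gap 0.0160 pad 30.0 F [ 1.27  0.18 -3.04] M [-0.07 -0.3  -0.03]
```

View pics/s4.png

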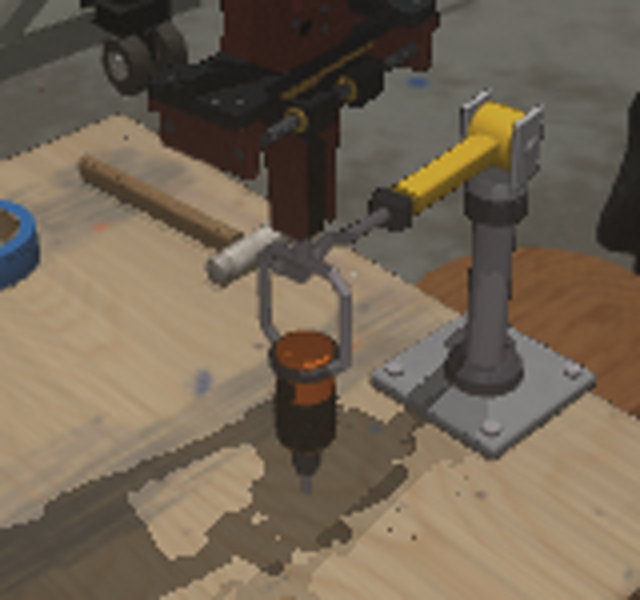

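The hook is engaged. The +x force means the bar is riding slightly on the tip's slope. I'll keep lowering and nudge along the arm to null the side force.

```bash
python3 - <<'E'
from h import *
p=SEAT.copy(); p[2]=.282; d=0
for z in(.282,.276,.270,.264,.259,.255):
    f=ft(8); d+=np.clip(.001*(f@R),-.0015,.0015)
    q=p+d*R; q[2]=z; move_l(q,.04); hold(.15); print("d",round(d,4)); rep(z,8)
E
```

```text
d 0.0008
0.282 t18.04 [ 0.541  -0.0794  0.2819] gap 0.0160 pad 30.0 F [-1.97 -0.62 -3.16] M [-0.11  0.42 -0.01]
d -0.0007
0.276 t19.03 [ 0.5401 -0.0796  0.2761] gap 0.0159 pad 30.0 F [ 1.86 -0.21 -2.91] M [-0.08 -0.22  0.01]
d 0.0008
0.27 t20.02 [ 0.5408 -0.0794  0.2698] gap 0.0159 pad 30.0 F [-4.   -0.72 -2.32] M [-0.25  0.89  0.01]
d -0.0007
0.264 t21.02 [ 0.5401 -0.0796  0.2641] gap 0.0160 pad 30.0 F [ 0.25 -0.26 -1.53] M [-0.07  0.02 -0.01]
d -0.0003
0.259 t21.98 [ 0.5401 -0.0796  0.259 ] gap 0.0159 pad 30.0 F [-0.81 -0.36 -1.27] M [-0.13  0.09  0.03]
d -0.0014
0.255 t22.91 [ 0.5397 -0.0796  0.2553] gap 0.0163 pad 30.0 F [ 4.95  0.48 -0.34] M [ 0.12 -0.91 -0.05]
```

```bash
python3 - <<'E'
from h import *
p=SEAT.copy(); d=-.0006
for z in(.253,.251,.249,.249,.249):
    q=p+d*R; q[2]=z; move_l(q,.03); hold(.3); print("d",round(d,5)); rep(z,12)
    d+=np.clip(.0002*(ft(8)@R),-.0005,.0005)
hold(.5); rep("settled",15)
i=get_image("scene"); cv2.imwrite("pics/s5.png",cv2.resize(i["frame"][130:280,190:350],None,fx=4,fy=4,interpolation=2))
E
```

```text
d -0.0006
0.253 t23.73 [ 0.5399 -0.0796  0.253 ] gap 0.0160 pad 30.0 F [ 3.37  0.16 -0.15] M [-0.01 -0.66 -0.06]
d -0.0001
0.251 t24.94 [ 0.5402 -0.0796  0.251 ] gap 0.0158 pad 30.0 F [ 0.78 -0.49 -0.17] M [-0.1  -0.18 -0.05]
d -0.00016
0.249 t26.16 [ 0.5404 -0.0795  0.2491] gap 0.0160 pad 30.0 F [ 0.41 -0.35 -0.25] M [-0.1  -0.06 -0.02]
d -0.0001
0.249 t27.38 [ 0.5404 -0.0795  0.249 ] gap 0.0158 pad 30.0 F [-0.07 -0.55 -0.09] M [-0.18  0.04  0.04]
d -7e-05
0.249 t28.59 [ 0.5404 -0.0795  0.249 ] gap 0.0159 pad 30.0 F [-0.57 -0.58 -0.16] M [-0.16  0.13  0.01]
settled t29.76 [ 0.5404 -0.0795  0.249 ] gap 0.0158 pad 30.0 F [-0.75 -0.51 -0.02] M [-0.17  0.22 -0.02]
```

View pics/s5.png

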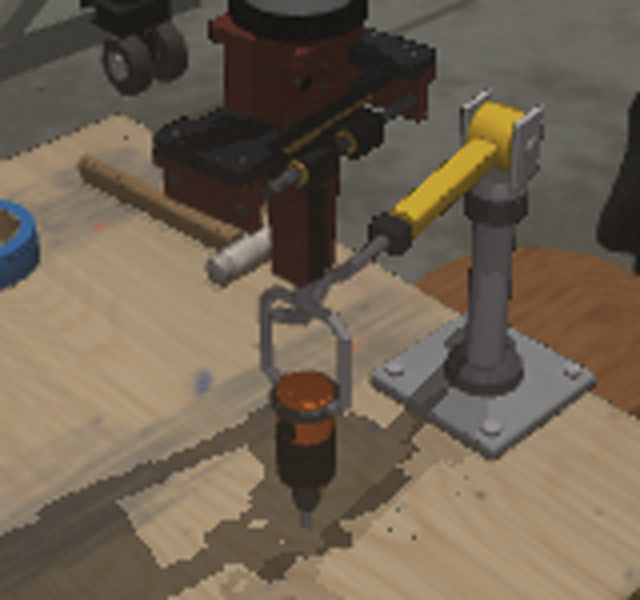

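The arm has sunk and carries the weight (Fz ≈ 0), with the bail bar in the V at crop (295,305). Releasing now.

```bash
python3 - <<'E'
from h import *
gripper_open(); hold(.8); rep("open",10)
p=state()["ee_pos"]; move_l([p[0],p[1],.38],.08); hold(.5); rep("up",5)
a=get_image("scene"); hold(1); b=get_image("scene")
print("changed px",(cv2.absdiff(a["frame"],b["frame"]).max(2)>25).sum())
P=pts(b);x,y,z=np.moveaxis(P,-1,0); np.set_printoptions(precision=4,suppress=True)
m=(b["depth"]>0)&(abs(x-.54)<.06)&(abs(y+.08)<.06)
for lo in np.arange(.02,.28,.02):
    k=P[m&(z>lo)&(z<=lo+.02)]
    if len(k): print(round(lo,2),len(k),k.min(0),k.mean(0),k.max(0))
cv2.imwrite("pics/s6.png",cv2.resize(b["frame"][130:280,190:350],None,fx=4,fy=4,interpolation=2))
E
```

```text
open t32.28 [ 0.5404 -0.0795  0.249 ] gap 0.0878 pad 0.0 F [-0.04 -0.18 -0.26] M [-0.04  0.04 -0.04]
up t34.91 [ 0.5404 -0.0795  0.38  ] gap 0.0882 pad 0.0 F [-0.35  0.08 -0.02] M [-0.03  0.06  0.01]
changed px 9
0.02 12 [ 0.5362 -0.0826  0.026 ] [ 0.5385 -0.0799  0.0314] [ 0.5412 -0.0759  0.0369]
0.04 20 [ 0.5293 -0.0893  0.0464] [ 0.5346 -0.0848  0.0535] [ 0.5416 -0.0766  0.06  ]
0.06 29 [ 0.5208 -0.0975  0.06  ] [ 0.5312 -0.0872  0.0715] [ 0.5451 -0.0686  0.0795]
0.08 80 [ 0.5192 -0.0997  0.0802] [ 0.5304 -0.0904  0.0899] [ 0.5522 -0.0699  0.0996]
0.1 86 [ 0.5181 -0.0988  0.1002] [ 0.5313 -0.0908  0.1094] [ 0.5541 -0.0709  0.1199]
0.12 71 [ 0.5173 -0.1024  0.12  ] [ 0.5275 -0.09    0.1289] [ 0.5542 -0.0703  0.1395]
0.14 206 [ 0.5173 -0.1157  0.1403] [ 0.5364 -0.0825  0.147 ] [ 0.5607 -0.047   0.1599]
0.16 38 [ 0.5292 -0.1162  0.1605] [ 0.5386 -0.0819  0.17  ] [ 0.5468 -0.0472  0.18  ]
0.18 38 [ 0.5305 -0.1157  0.1809] [ 0.5387 -0.0837  0.1904] [ 0.547  -0.0479  0.1991]
0.2 155 [ 0.5122 -0.1147  0.2005] [ 0.5474 -0.0821  0.214 ] [ 0.5997 -0.0444  0.22  ]
0.22 56 [ 0.5124 -0.0916  0.2201] [ 0.5441 -0.081   0.2253] [ 0.5933 -0.0719  0.2399]
0.24 74 [ 0.5308 -0.0935  0.2402] [ 0.535  -0.0845  0.25  ] [ 0.5452 -0.0674  0.2598]
0.26 85 [ 0.5305 -0.0948  0.2602] [ 0.5365 -0.0835  0.27  ] [ 0.5476 -0.0701  0.2763]
```

View pics/s6.png

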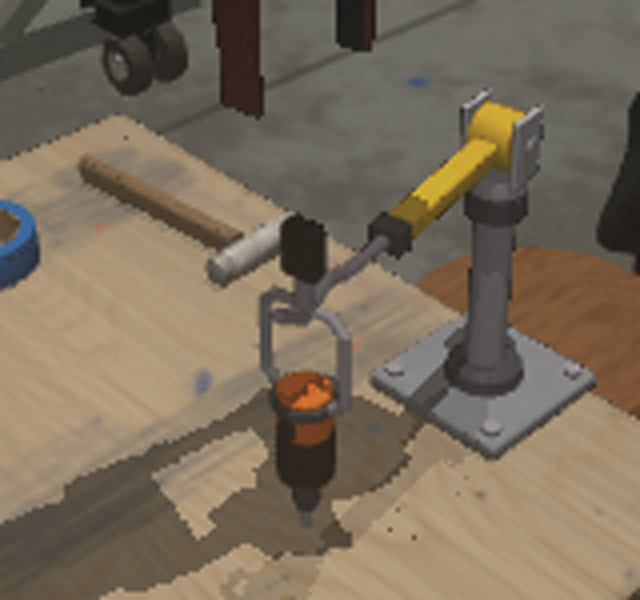

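The screwdriver hangs upright and still on the hook, with its bit tip about 25 mm above the table (crop (307,525)) and the gripper clear of it.

```bash
python3 -c "
from bench import *
print(job_done())"
```

```text
the job is handed in; nothing more can be done
None
```

The screwdriver hangs by its bail on the balancer hook, upright and still, with its bit tip about 25 mm above the table; the job was handed in about 36 s into the 56 s allowed, without touching the battery pack, tape roll or bolt.

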